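Find the weight case that rattles and present it

TASK

In one of the three sealed grey cases the balance's calibration weight has come out of its foam. Going from left to right, lift each case off the bench and shake it end to end, tipping first its far end and then its near end down by about 30 degrees, and set each case that does not rattle (or that you will come back for) back down flat where it stood. Then take the one case that rattles and finish holding it in the gripper, level and still, about a hand's width above the middle of the notebook, with the other two standing where they were and the timer and vials left alone; do not let go at the end.

Things in the scene. Friction and masses are not known exactly. Their poses are not given: they have to be found in the camera images.
- case_left: Left one (largest y) of three alike sealed grey cases, 116 long (x) x 44 wide (y) x 43 high mm, 0.45-0.65 kg filled. Origin: centre of underside. x runs along it to its far, hinged end, within 20 deg of straight away from the robot; z up. A black latch stands 5 mm proud of the near end. Lid does not open. Long sides flat: grip across the 44 mm. The three keep their order in the row.
- case_middle: Middle one, same outside and frame. Each case holds a 0.3 kg dense cylindrical weight in a hollow 108 mm long: fast in foam at the middle in two of them, loose and slippery in one (any of the three). The cases' own weights differ, so weight does not tell. The fast weight does not shift when tipped up to 45 deg.
- case_right: Right one (smallest y), same outside and frame. A loose weight slides to the low end when tipped over about 10 deg, knocks the end wall and stays there once level, up to 39 mm either way from the middle: the moment on the tool, case held level, differs by about 0.2 N m between just after tipping one way and just after the other.
- notebook: Blue notebook lying shut on the bench beyond the row of cases, fixed, 105 (along its x) x 148 (along its y) x 16 mm thick. Origin at the centre of its underside, on the bench.
- timer: White wedge-shaped lab timer standing loose on the bench, 41 x 66 x 56 mm high, origin at the centre of its underside; a bystander.
- vial_1: Small capped glass vial standing loose between the middle and right cases, a little beyond them, 22 mm across, 50 mm high, origin at the centre of its underside; a bystander.
- vial_2: Small capped glass vial like the other, standing loose between the left and middle cases, a little beyond them, 22 mm across, 50 mm high, origin at the centre of its underside; a bystander.
Mind the look-alikes: they are no part of the job. What is shaped like the case_left but orange is not meant.

How it is judged:
By the outcome, as a careful person would: the job done as asked, in the order asked, and still so for the second after the job is handed in, while the arm keeps its last pose, push and grip.
It also fails if it takes over 72 s, if anything falls off the work surface, if the arm or the gripper's body presses on something with over 40 N, if the wrist force passes 120 N, or if a joint passes its speed limit or range.

ROBOT

A 6-joint arm with a two-finger parallel gripper is mounted at the origin on a cart in front of the work surface, level with it; the furniture and walls round the work are solid. World frame = base frame: x ahead of the robot, y to its left, z up, the work surface at z = 0. Lengths are in m, angles in rad, forces in N, time in s.
With the tool pointing down it reaches from about 0.3 to 0.875 m from the base axis. Payload 6.4 kg.
Tool frame: the origin (TCP) lies between the finger pads; the fingertips stand robot.nose_length ahead of it and the grasp point (between the pads) lies 8 mm behind it (robot.nose_length is the distance from the TCP to the fingertips, in m); z points along the fingers, y is the line along which they close (so a half turn about z gives the same grasp; the last joint's range is limited). The gripper opens to 88 mm and grips with 3 to 60 N. Pads are 18 mm wide; open, the fingers measure 123 mm over their backs; the gripper's body (75 mm by 187 mm) begins 45 mm behind the grasp point.
Start: joints at [1.009, 0.181, 1.607, -0, 1.354, -0.206], TCP at [0.2, 0.539, 0.25] pointing down, gripper open.
Joint ranges: [-2.99, 2.99], [-0.89, 2.07], [0.3, 2.58], [-1.14, 4.28], [0, 2.63], [-3.12, 3.12]. Speed limits (rad/s): [2.57, 2.57, 3.01, 3.14, 3.14, 3.14].

INTERFACE

Orientations are given as a 3x3 rotation matrix whose columns are the frame's x, y, z axes.
In Python, from rig import robot, optics, nets gives the robot as it stands.
- The arm moves only by the tool play_rows, never from a script. Its argument "series" is a list of rows, each a list of 7 numbers: the opening, from 0 (shut) to 1 (fully open), then the shift along the tool's x, y, z in cm, then the turn, a rotation vector about the tool's x, y, z in rad. A call has exactly 5 rows; each row shifts and turns the commanded pose from where the row before left it, along the tool's axes as they then stand; what a row does not reach is not made up. A row lasts 1/10 s, in which the tool goes at most 50 mm and 8.59 degrees, less where a joint would pass 70% of its speed; a pose out of reach is approached as far as the arm can. A call with a gripper value outside its range is refused whole. The fingers move at their own pace and stop on an object; the grip force is fixed at half the most. Time passes only in rows, so rows that do not move let the fingers close, or fill a call up. It gives the time, the measured TCP pose, the force, the opening and the grip force at its end, in the units of the state.
- robot.read_state(): the state, without advancing time (a new reading comes with each control period).
- optics.read_camera(name): name is "scene" or "top"; returns a dict with "image" (480x640x3 uint8, red, green, blue), "z_map" (480x640 float32, m along the optical axis (not along the pixel's ray), 0 where there is no reading), "K" (3x3 intrinsics, pixels), "R" (3x3) and "t" (3): a world point X has camera coordinates R X + t. Camera axes: x right, y down, z forward; pixel columns grow to the right and rows downward; lengths in m; the calibration is good to about 2 mm. A picture is of the moment at which its call begins.
- robot.job_done(): hands the job in; it is judged then, once.
Trained networks look in the newest picture that a camera, given by its name, has taken for a name from the list of things; names that differ only in an ending like _2 or _b are one class to them, and where a whole thing is asked for, a point or a joint stands for the part that bears it (a point fixed in the world has none). Each returns a list of dicts, best first, with "confidence" (0 to 1); they miss things now and then, are a little off and sometimes report something else, mostly with a low value. They report only what shows in the picture. A call takes as long as a camera call. They do not tell look-alikes from the thing itself.
- nets.look_for(camera, label): "point" ([column, row] in pixels, amid what is visible of it).
The state is a dict: "time": time; "joint_positions": joint angles; "joint_velocities": joint speeds; "joint_efforts": joint torques, N m; "ee_pos": TCP position; "tool_rot": TCP orientation; "contact_force": force on the tool from outside, world axes, zero at the start; "torque": the same for the moment, N m; "grip_width": finger opening in m; "gripper_force": force on a finger pad.
Only numpy, scipy, OpenCV 4.12 (cv2) and the standard library are available. Lean on these libraries where they do the work, as an engineer would, in place of code of your own. Each camera call takes 0.05 s, during which the arm holds its last target. There are 200 camera calls.

## Working session

There is one attempt and no reset: what is moved stays moved. The work goes in short steps, Python scripts to look and compute and a tool call to move; the robot and the scene stay as the last step left them, time stands still between calls to the robot, and variables do not carry over. Pictures are saved under pics/ and viewed, at most 10 in all, crops included, and the job is handed in when it is done.

Besides the shell and the picture viewer there is one more tool, called after "Call:" by a JSON object that holds its "name" and its "arguments". play_rows: Moves the arm, as the interface text tells. Its arguments: {"type":"object","properties":{"series":{"type":"array","items":{"type":"array","items":{"type":"number"}}}},"required":["series"]}

```bash
ls; mkdir -p pics; python3 - <<'E'
from rig import robot, optics, nets
import cv2, numpy as np
s=robot.read_state(); print(s); print(robot.nose_length)
for n in ("scene","top"):
    c=optics.read_camera(n); cv2.imwrite(f"pics/{n}0.png",c["image"][...,::-1]); np.savez(f"{n}0.npz",**c)
    print(n,c["K"],c["R"],c["t"])
    for l in ("case_left","notebook","timer","vial_1"):
        print(l,[(np.round(d["point"]),round(d["confidence"],2)) for d in nets.look_for(n,l)])
E
```

```text
pics
{'time': 0.0, 'joint_positions': array([ 1.00870781e+00,  1.81540024e-01,  1.60797670e+00, -5.02574322e-05,
        1.35376475e+00, -2.06304764e-01]), 'joint_velocities': array([ 6.98355931e-04,  5.39230557e-04,  3.22461940e-04, -1.50934501e-05,
       -5.34100487e-04,  5.86987687e-04]), 'joint_efforts': array([-1.08211527e-03, -4.33885539e+01, -3.41833234e+01,  6.99660298e-02,
        3.90031538e-02, -1.50570495e-04]), 'ee_pos': array([0.2000159 , 0.53855903, 0.2488258 ]), 'tool_rot': array([[-9.37377434e-01,  3.48314240e-01, -8.58540481e-04],
       [ 3.48315171e-01,  9.37376351e-01, -1.45514702e-03],
       [ 2.97927116e-04, -1.66306465e-03, -9.99998573e-01]]), 'contact_force': array([ 1.14252342, -0.2780572 ,  0.20586312]), 'torque': array([ 0.02479929,  0.02843269, -0.00750221]), 'gripper_force': 0.0, 'grip_width': 0.08803563574571947}
0.011
scene [[518.32535714   0.         320.48732358]
 [  0.         518.32535714 240.06990447]
 [  0.           0.           1.        ]] [[ 0.89952755 -0.43667219  0.01294563]
 [-0.16703472 -0.37116431 -0.9134202 ]
 [ 0.40367016  0.81948426 -0.40681193]] [-0.45203592  0.20656519  0.82635207]
case_left [(array([261., 245.]), 0.77), (array([226., 206.]), 0.56)]
notebook [(array([395., 278.]), 0.92)]
timer [(array([446., 360.]), 0.67)]
vial_1 [(array([343., 273.]), 0.63), (array([300., 249.]), 0.62)]
top [[449.44530264   0.         319.27742876]
 [  0.         449.44530264 238.43426383]
 [  0.           0.           1.        ]] [[ 0.02438111 -0.99923173  0.03068393]
 [-0.99231433 -0.02791422 -0.12055315]
 [ 0.12131706 -0.02750888 -0.99223255]] [0.11590698 0.58479535 1.3158944 ]
case_left [(array([172., 265.]), 0.84), (array([274., 273.]), 0.71)]
notebook [(array([362., 212.]), 0.56)]
timer [(array([454., 241.]), 0.65)]
vial_1 [(array([294., 252.]), 0.59)]
```

View pics/top0.png

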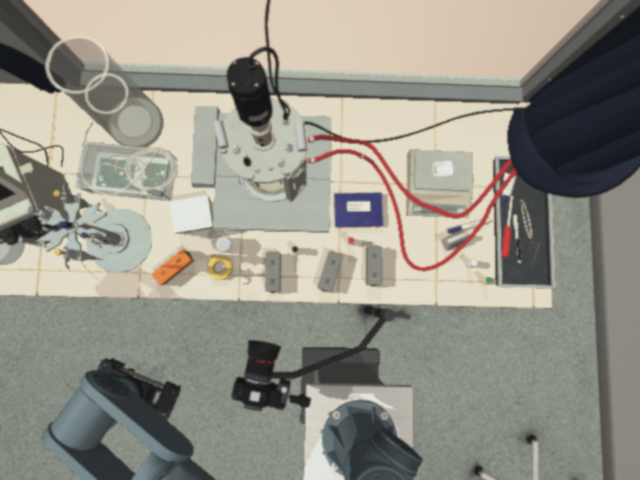

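View pics/scene0.png

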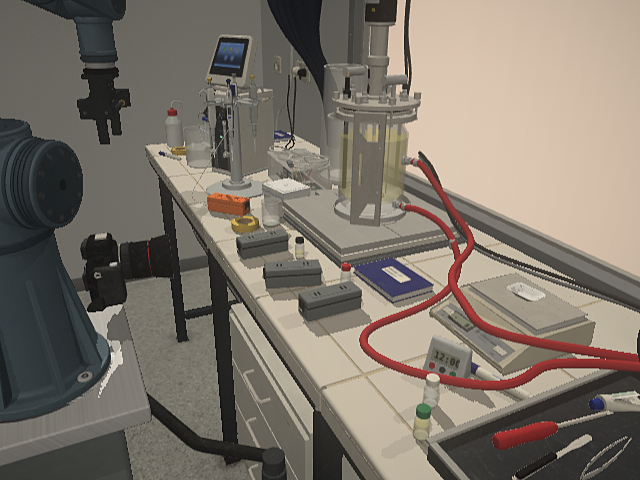

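Candidates in the top view: orange look-alike (172,267), which I reject for its colour, and the grey cases left (273,271), middle (329,271) and right (374,266). The vials are at (295,249) and (351,241), the notebook at (359,209) and the timer at (455,240). Next I measure the poses and crop for a check.

```bash
cat > h.py <<'E'
import numpy as np, cv2
def cloud(c):
    z=c["z_map"]; v,u=np.mgrid[:480,:640]; K=c["K"]
    P=np.stack([(u-K[0,2])/K[0,0]*z,(v-K[1,2])/K[1,1]*z,z],-1)
    W=(P-c["t"])@c["R"]; W[z==0]=np.nan; return W
def blob(W,cx,cy,r,z0,z1):
    with np.errstate(invalid='ignore'):
        m=(np.hypot(W[...,0]-cx,W[...,1]-cy)<r)&(W[...,2]>z0)&(W[...,2]<z1)
    return W[m],m
def rect(p):
    (c,s,a)=cv2.minAreaRect((p[:,:2]*1000).astype(np.float32)); b=cv2.boxPoints((c,s,a))
    e=b[1]-b[0],b[2]-b[1]; L=max(e,key=np.linalg.norm); 
    if L[0]<0:L=-L
    return np.round(c,1),np.round(sorted(s),1),round(np.degrees(np.arctan2(L[1],L[0])),1)
E
python3 - <<'E'
from h import *
D={n:dict(np.load(n+"0.npz")) for n in("top","scene")}
W={n:cloud(D[n]) for n in D}
for nm,(u,v) in dict(orange=(172,267),left=(273,271),mid=(329,271),right=(374,266),note=(375,222),timer=(455,240),vialb=(295,249),vialr=(351,241),hose=(402,230),tape=(219,267),cam=(265,375)).items():
    w=W["top"][v,u]; print(nm,np.round(w,3))
    if nm in("left","mid","right"):
        for n in W:
            p,m=blob(W[n],w[0],w[1],.075,.033,.05)
            k,lab=cv2.connectedComponents(m.astype(np.uint8)); 
            i=1+np.argmax([(lab==j).sum() for j in range(1,k)]); p=W[n][lab==i]
            print("  ",n,len(p),rect(p),np.round(np.median(p[:,2]),4), p[:,:2].mean(0).round(4))
    if nm=="note":
        for n in W:
            p,m=blob(W[n],w[0],w[1],.12,.011,.021);
            k,lab=cv2.connectedComponents(m.astype(np.uint8)); 
            i=1+np.argmax([(lab==j).sum() for j in range(1,k)]); p=W[n][lab==i]
            print("  ",n,len(p),rect(p))
    if nm.startswith("vial"):
        for n in W:
            p,m=blob(W[n],w[0],w[1],.03,.02,.06); print("  ",n,len(p),p.mean(0).round(3),p.max(0).round(3))
# tallest things in the work zone
T=W["top"]; m=(T[...,0]>.3)&(T[...,0]<.75)&(T[...,1]>-.2)&(T[...,1]<.35)
for x in np.arange(.3,.75,.05):
    print(round(x,2),[int(1000*np.nanmax(np.where(m&(abs(T[...,0]-x)<.025)&(abs(T[...,1]-y)<.025),T[...,2],-.1))) for y in np.arange(.3,-.2,-.05)])
cv2.imwrite("pics/crop.png",cv2.resize(D["scene"]["image"][180:340,190:450,::-1],None,fx=3,fy=3))
E
```

```text
orange [0.484 0.562 0.04 ]
left [0.48  0.266 0.042]
   top 600 (array([478.9, 266.7]), array([ 44.7, 121.3]), np.float32(-0.6)) 0.0412 [0.4782 0.267 ]
   scene 509 (array([476.2, 265.1]), array([ 49.4, 119.7]), np.float32(0.1)) 0.041 [0.4738 0.2597]
mid [0.484 0.1   0.044]
   top 572 (array([482.5,  97.6]), array([ 43.9, 118.9]), np.float32(-16.6)) 0.0415 [0.4832 0.0975]
   scene 701 (array([481.1,  95.8]), array([ 49.3, 119.4]), np.float32(-15.4)) 0.0411 [0.479  0.0905]
right [ 0.502 -0.032  0.048]
   top 582 (array([506.3, -33.6]), array([ 43.1, 119.8]), np.float32(0.4)) 0.0414 [ 0.505  -0.0334]
   scene 914 (array([502.5, -35.8]), array([ 46.2, 120. ]), np.float32(1.2)) 0.0413 [ 0.4998 -0.0407]
note [ 0.639 -0.039  0.017]
   top 1283 (array([677.2,  10.2]), array([104.9, 143. ]), np.float32(-88.7))
   scene 1526 (array([678.1,   9.3]), array([109., 146.]), np.float32(-87.3))
timer [ 0.586 -0.275  0.048]
vialb [0.546 0.203 0.048]
   top 44 [0.545 0.203 0.046] [0.555 0.212 0.056]
   scene 125 [0.544 0.198 0.036] [0.557 0.212 0.051]
vialr [0.574 0.037 0.051]
   top 48 [0.577 0.039 0.044] [0.589 0.048 0.055]
   scene 158 [0.575 0.033 0.037] [0.586 0.048 0.051]
hose [ 0.617 -0.123  0.014]
tape [0.49  0.432 0.003]
cam [0.183 0.277 0.05 ]
0.3 [-100, -100, -100, -100, -100, -100, -100, -100, -100, -100]
0.35 [-100, -100, -100, -100, -100, -100, -100, -100, -100, -100]
0.4 [46, 43, 5, 8, 20, 7, 6, 8, 7, 6]
0.45 [48, 47, 6, 46, 50, 5, 47, 48, 7, 7]
0.5 [47, 49, 7, 8, 50, 48, 49, 48, 6, 19]
0.55 [48, 45, 56, 7, 46, 55, 46, 50, 18, 20]
0.6 [60, 61, 61, 61, 62, 54, 8, 7, 22, 17]
0.65 [335, 338, 60, 59, 60, 22, 22, 22, 19, 23]
0.7 [402, 365, 357, 61, 61, 24, 24, 23, 84, 82]
```

View pics/crop.png

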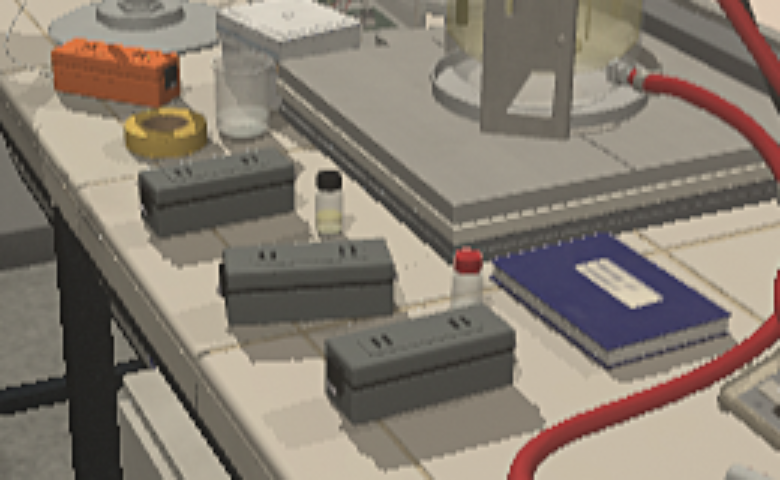

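The crop confirms it: three dark-grey cases with their latches at the near ends. The orange one, left of the tape roll, is the look-alike.

I turn first, then travel to above the left case.

Call:
{"name": "play_rows", "arguments": {"series": [[1,0,0,1,0,0,-0.071],[1,0,0,1,0,0,-0.071],[1,0,0,1,0,0,-0.071],[1,0,0,1,0,0,-0.071],[1,0,0,1,0,0,-0.072]]}}

```text
time: 1.0
ee_pos: [0.2003, 0.539, 0.1994]
tool_rot: [[-1.0, -0.003, 0.0], [-0.003, 1.0, 0.0], [-0.0, 0.0, -1.0]]
contact_force: [-1.0, -0.8, -0.1]
grip_width: 0.0881
gripper_force: 0.0
```

Call:
{"name": "play_rows", "arguments": {"series": [[1,-2.8,-2.7,0,0,0,0],[1,-2.8,-2.7,0,0,0,0],[1,-2.8,-2.7,0,0,0,0],[1,-2.8,-2.7,0,0,0,0],[1,-2.8,-2.7,0,0,0,0]]}}

```text
time: 1.5
ee_pos: [0.3413, 0.4029, 0.1999]
tool_rot: [[-1.0, -0.0, 0.0], [-0.0, 1.0, 0.0], [-0.0, 0.0, -1.0]]
contact_force: [0.1, -0.0, -0.2]
grip_width: 0.0882
gripper_force: 0.0
```

Call:
{"name": "play_rows", "arguments": {"series": [[1,-2.8,-2.7,0,0,0,0],[1,-2.8,-2.7,0,0,0,0],[1,-2.8,-2.7,0,0,0,0],[1,-2.8,-2.7,0,0,0,0],[1,-2.8,-2.7,0,0,0,0]]}}

```text
time: 2.0
ee_pos: [0.4814, 0.2678, 0.1999]
tool_rot: [[-1.0, -0.0, 0.0], [-0.0, 1.0, 0.0], [-0.0, 0.0, -1.0]]
contact_force: [0.7, -0.1, -0.7]
grip_width: 0.0882
gripper_force: 0.0
```

```bash
cat >> h.py <<'E'
def goto(x,y,z,yaw):
    "print tool-frame shift (cm) and turn from measured pose to tool-down pose with tool y at 90deg+yaw"
    from rig import robot
    from scipy.spatial.transform import Rotation as Ro
    s=robot.read_state(); R=s["tool_rot"]; a=np.radians(yaw)
    T=np.array([[-np.cos(a),-np.sin(a),0],[-np.sin(a),np.cos(a),0],[0,0,-1]])
    print("t",round(s["time"],2),"p",s["ee_pos"].round(4),"w",round(s["grip_width"],4),"gf",round(float(s["gripper_force"]),1),"F",s["contact_force"].round(2),"M",s["torque"].round(3))
    print("shift cm",(R.T@(np.array([x,y,z])-s["ee_pos"])*100).round(2),"turn",Ro.from_matrix(R.T@T).as_rotvec().round(3))
E
python3 - <<'E'
from h import *
goto(.480,.266,.018,0)
T=cloud(dict(np.load("top0.npz")))
for x in np.arange(.55,.9,.05):
    print(round(x,2),[int(1000*np.nanmax(np.where((abs(T[...,0]-x)<.025)&(abs(T[...,1]-y)<.025),T[...,2],-.1))) for y in np.arange(.2,-.25,-.05)])
E
```

```text
t 2.0 p [0.4814 0.2678 0.1999] w 0.0882 gf 0.0 F [ 0.68 -0.13 -0.68] M [ 0.068 -0.027 -0.011]
shift cm [ 0.15 -0.18 18.19] turn [0. 0. 0.]
0.55 [56, 7, 46, 55, 46, 50, 18, 20, 9]
0.6 [61, 61, 62, 54, 8, 7, 22, 17, 5]
0.65 [60, 59, 60, 22, 22, 22, 19, 23, 82]
0.7 [357, 61, 61, 24, 24, 23, 84, 82, 85]
0.75 [406, 340, 60, 16, 19, 72, 84, 66, 69]
0.8 [419, 338, 113, 7, 65, 84, 78, 68, 77]
0.85 [436, 217, 186, 146, 105, 84, 6, 68, 69]
```

Call:
{"name": "play_rows", "arguments": {"series": [[1,0.1,-0.2,4,0,0,0],[1,0,0,4,0,0,0],[1,0,0,4,0,0,0],[1,0,0,4,0,0,0],[1,0,0,2.2,0,0,0]]}}

```text
time: 2.5
ee_pos: [0.4774, 0.2663, 0.0145]
tool_rot: [[-1.0, 0.0, -0.004], [0.0, 1.0, -0.001], [0.004, -0.001, -1.0]]
contact_force: [-1.4, -0.1, -0.6]
grip_width: 0.088
gripper_force: 0.0
```

Call:
{"name": "play_rows", "arguments": {"series": [[0,0,0,0,0,0,0],[0,0,0,0,0,0,0],[0,0,0,0,0,0,0],[0,0,0,0,0,0,0],[0,0,0,0,0,0,0]]}}

```text
time: 3.0
ee_pos: [0.4803, 0.2674, 0.0192]
tool_rot: [[-1.0, -0.0, 0.003], [-0.0, 1.0, 0.001], [-0.003, 0.001, -1.0]]
contact_force: [-0.2, -0.2, 0.7]
grip_width: 0.0501
gripper_force: 0.0
```

```bash
python3 -c "
from h import *
goto(.48,.266,.018,0)"
```

```text
t 3.0 p [0.4803 0.2674 0.0192] w 0.0501 gf 0.0 F [-0.17 -0.16  0.74] M [ 0.021  0.011 -0.055]
shift cm [ 0.03 -0.14  0.12] turn [0.001 0.003 0.   ]
```

Call:
{"name": "play_rows", "arguments": {"series": [[0,0,0,0,0,0,0],[0,0,0,0,0,0,0],[0,0,0,0,0,0,0],[0,0,0,-0.5,0,0,0],[0,0,0,-1,0,0,0]]}}

```text
time: 3.5
ee_pos: [0.4774, 0.2663, 0.0315]
tool_rot: [[-1.0, -0.0, -0.004], [-0.0, 1.0, -0.002], [0.004, -0.002, -1.0]]
contact_force: [-0.1, 0.5, -6.0]
grip_width: 0.0438
gripper_force: 29.9
```

Call:
{"name": "play_rows", "arguments": {"series": [[0,0,0,-2,0,0,0],[0,0,0,-2.5,0,0,0],[0,1,0,-2.5,0,0,0],[0,2,0,-2,0,0,0],[0,2,0,-1,0,0,0]]}}

```text
time: 4.0
ee_pos: [0.4292, 0.2669, 0.1345]
tool_rot: [[-1.0, 0.0, 0.001], [0.0, 1.0, 0.0], [-0.001, 0.0, -1.0]]
contact_force: [-0.3, -0.1, -5.1]
grip_width: 0.0435
gripper_force: 29.9
```

Call:
{"name": "play_rows", "arguments": {"series": [[0,1,0,-0.5,0,0,0],[0,0,0,0,0,0,0],[0,0,0,0,0,0,0],[0,0,0,0,0,0,0],[0,0,0,0,0,0,0]]}}

```text
time: 4.5
ee_pos: [0.4197, 0.2668, 0.1371]
tool_rot: [[-1.0, 0.0, -0.001], [0.0, 1.0, -0.0], [0.001, -0.0, -1.0]]
contact_force: [-1.0, -0.1, -6.3]
grip_width: 0.0439
gripper_force: 29.9
```

```bash
python3 - <<'E'
from h import *
goto(.48,.266,.018,0)
from rig import optics
c=optics.read_camera("scene"); cv2.imwrite("pics/lift1.png",cv2.resize(c["image"][120:320,150:410,::-1],None,fx=3,fy=3))
goto(.48,.266,.018,0)
E
```

```text
t 4.5 p [0.4197 0.2668 0.1371] w 0.0439 gf 29.9 F [-0.96 -0.1  -6.33] M [ 0.081 -0.06   0.05 ]
shift cm [-6.04 -0.07 11.9 ] turn [-0.    -0.001 -0.   ]
t 4.55 p [0.4196 0.2668 0.1371] w 0.0437 gf 29.9 F [-1.32  0.53 -6.08] M [ 0.035 -0.     0.007]
shift cm [-6.05 -0.08 11.91] turn [-0.    -0.001 -0.   ]
```

View pics/lift1.png

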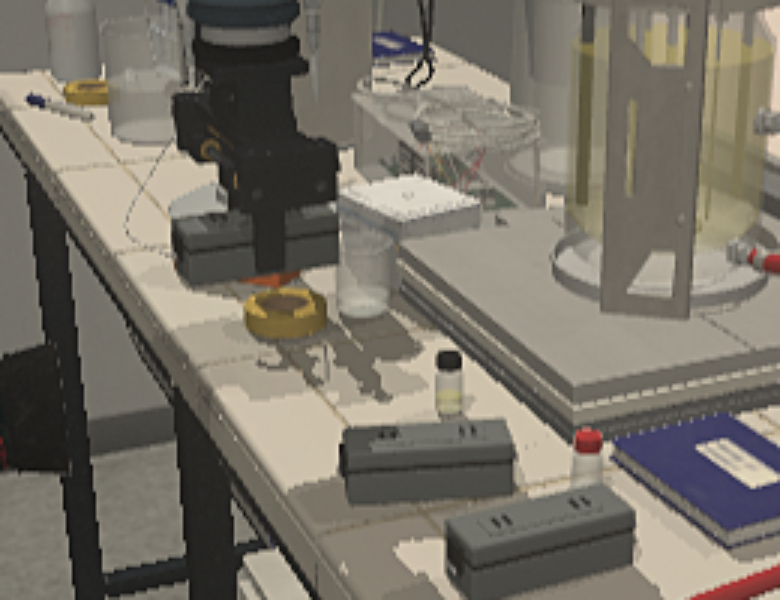

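Case is level in the gripper, with the other two undisturbed. I tip the far end down, then level and read.

Call:
{"name": "play_rows", "arguments": {"series": [[0,0,0,0,0,0.13,0],[0,0,0,0,0,0.13,0],[0,0,0,0,0,0.13,0],[0,0,0,0,0,0.13,0],[0,0,0,0,0,0.02,0]]}}

```text
time: 5.05
ee_pos: [0.4211, 0.2663, 0.1354]
tool_rot: [[-0.856, 0.002, -0.517], [0.002, 1.0, 0.0], [0.517, -0.001, -0.856]]
contact_force: [0.8, -0.2, -6.3]
grip_width: 0.044
gripper_force: 29.9
```

Call:
{"name": "play_rows", "arguments": {"series": [[0,0,0,0,0,0,0],[0,0,0,0,0,0,0],[0,0,0,0,0,0,0],[0,0,0,0,0,-0.1,0],[0,0,0,0,0,-0.12,0]]}}

```text
time: 5.55
ee_pos: [0.4198, 0.2671, 0.138]
tool_rot: [[-0.951, -0.0, -0.309], [-0.0, 1.0, 0.0], [0.309, 0.0, -0.951]]
contact_force: [0.1, 0.8, -6.1]
grip_width: 0.0438
gripper_force: 29.9
```

Call:
{"name": "play_rows", "arguments": {"series": [[0,0,0,0,0,-0.13,0],[0,0,0,0,0,-0.12,0],[0,0,0,0,0,-0.07,0],[0,0,0,0,0,0,0],[0,0,0,0,0,0,0]]}}

```text
time: 6.05
ee_pos: [0.4187, 0.2673, 0.1386]
tool_rot: [[-1.0, -0.001, -0.0], [-0.001, 1.0, 0.0], [0.0, 0.0, -1.0]]
contact_force: [0.4, -0.3, -4.7]
grip_width: 0.0439
gripper_force: 29.9
```

Call:
{"name": "play_rows", "arguments": {"series": [[0,0,0,0,0,0,0],[0,0,0,0,0,0,0],[0,0,0,0,0,0,0],[0,0,0,0,0,0,0],[0,0,0,0,0,0,0]]}}

```text
time: 6.55
ee_pos: [0.4194, 0.2669, 0.1374]
tool_rot: [[-1.0, 0.0, -0.001], [0.0, 1.0, -0.0], [0.001, -0.0, -1.0]]
contact_force: [0.4, 0.4, -5.5]
grip_width: 0.0439
gripper_force: 29.9
```

```bash
cat >> h.py <<'E'
def moment(n=6):
    from rig import robot,optics
    M=[];F=[]
    for i in range(n):
        s=robot.read_state(); M.append(s["torque"]); F.append(s["contact_force"])
        if i<n-1: optics.read_camera("top")
    M=np.array(M); R=s["tool_rot"]
    print("t",round(s["time"],2),"p",s["ee_pos"].round(4),"M",M.mean(0).round(3),"sd",M.std(0).round(3),"F",np.mean(F,0).round(2),"M about tool y %.3f"%(M.mean(0)@R[:,1]),"level",R[:2,2].round(3),"w",s["grip_width"].round(4))
E
python3 -c "
from h import *
moment()"
```

```text
Traceback (most recent call last):
  File "h.py", line 30, in moment
    print("t",round(s["time"],2),"p",s["ee_pos"].round(4),"M",M.mean(0).round(3),"sd",M.std(0).round(3),"F",np.mean(F,0).round(2),"M about tool y %.3f"%(M.mean(0)@R[:,1]),"level",R[:2,2].round(3),"w",s["grip_width"].round(4))
                                                                                                                                                                                                        ^^^^^^^^^^^^^^^^^^^^^
AttributeError: 'float' object has no attribute 'round'
```

```bash
sed -i 's/s\["grip_width"\].round(4))/round(s["grip_width"],4))/' h.py
python3 -c "
from h import *
moment()"
```

```text
t 7.05 p [0.4194 0.2671 0.1378] M [0.02  0.026 0.011] sd [0.031 0.023 0.034] F [ 0.08 -0.24 -5.7 ] M about tool y 0.026 level [0. 0.] w 0.0435
```

Call:
{"name": "play_rows", "arguments": {"series": [[0,0,0,0,0,-0.13,0],[0,0,0,0,0,-0.13,0],[0,0,0,0,0,-0.13,0],[0,0,0,0,0,-0.13,0],[0,0,0,0,0,-0.02,0]]}}

```text
time: 7.55
ee_pos: [0.4158, 0.2664, 0.1356]
tool_rot: [[-0.858, -0.002, 0.513], [-0.002, 1.0, -0.0], [-0.513, -0.001, -0.858]]
contact_force: [-0.1, -0.3, -6.3]
grip_width: 0.0437
gripper_force: 29.9
```

Call:
{"name": "play_rows", "arguments": {"series": [[0,0,0,0,0,0,0],[0,0,0,0,0,0,0],[0,0,0,0,0,0,0],[0,0,0,0,0,0.1,0],[0,0,0,0,0,0.12,0]]}}

```text
time: 8.05
ee_pos: [0.4185, 0.2675, 0.1376]
tool_rot: [[-0.951, -0.002, 0.309], [-0.002, 1.0, 0.002], [-0.309, 0.001, -0.951]]
contact_force: [0.3, -0.4, -6.2]
grip_width: 0.0441
gripper_force: 29.9
```

Call:
{"name": "play_rows", "arguments": {"series": [[0,0,0,0,0,0.13,0],[0,0,0,0,0,0.12,0],[0,0,0,0,0,0.07,0],[0,0,0,0,0,0,0],[0,0,0,0,0,0,0]]}}

```text
time: 8.55
ee_pos: [0.42, 0.2668, 0.1375]
tool_rot: [[-1.0, 0.001, 0.002], [0.001, 1.0, -0.0], [-0.002, -0.0, -1.0]]
contact_force: [-0.9, 0.5, -6.1]
grip_width: 0.0439
gripper_force: 29.9
```

Call:
{"name": "play_rows", "arguments": {"series": [[0,0,0,0,0,0,0],[0,0,0,0,0,0,0],[0,0,0,0,0,0,0],[0,0,0,0,0,0,0],[0,0,0,0,0,0,0]]}}

```text
time: 9.05
ee_pos: [0.4192, 0.2672, 0.1378]
tool_rot: [[-1.0, -0.001, 0.0], [-0.001, 1.0, 0.0], [-0.0, 0.0, -1.0]]
contact_force: [-0.8, -0.1, -6.6]
grip_width: 0.044
gripper_force: 29.9
```

```bash
python3 - <<'E'
from h import *
moment()
goto(.48,.2663,.018,0)
from rig import optics
c=optics.read_camera("scene"); cv2.imwrite("pics/lift2.png",cv2.resize(c["image"][170:240,180:290,::-1],None,fx=4,fy=4))
E
```

```text
t 9.3 p [0.4194 0.2671 0.1377] M [ 0.024 -0.009 -0.001] sd [0.021 0.018 0.024] F [-0.12 -0.09 -6.09] M about tool y -0.009 level [0. 0.] w 0.0438
t 9.3 p [0.4194 0.2671 0.1377] w 0.0438 gf 29.9 F [-0.84  0.28 -5.94] M [ 0.054  0.009 -0.02 ]
shift cm [-6.06 -0.08 11.97] turn [0. 0. 0.]
```

View pics/lift2.png

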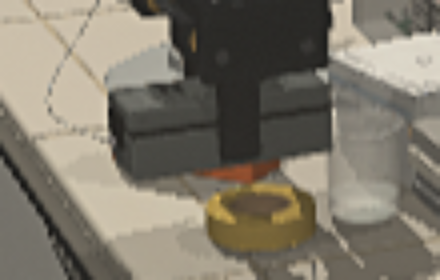

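Left case: the moment changed by only 0.035 N m, so it doesn't rattle. I set it back.

Call:
{"name": "play_rows", "arguments": {"series": [[0,-2,0,1.5,0,0,0],[0,-2.5,0,2.5,0,0,0],[0,-1.5,0,2.5,0,0,0],[0,0,0,2.5,0,0,0],[0,0,0,1.5,0,0,0]]}}

```text
time: 9.85
ee_pos: [0.4786, 0.2665, 0.0305]
tool_rot: [[-1.0, 0.0, -0.003], [0.0, 1.0, -0.001], [0.003, -0.001, -1.0]]
contact_force: [-0.3, 0.5, -6.2]
grip_width: 0.0439
gripper_force: 29.9
```

Call:
{"name": "play_rows", "arguments": {"series": [[0,0,0,0.7,0,0,0],[0,0,0,0.3,0,0,0],[0,0,0,0.2,0,0,0],[0,0,0,0.2,0,0,0],[0,0,0,0.1,0,0,0]]}}

```text
time: 10.35
ee_pos: [0.48, 0.2674, 0.0189]
tool_rot: [[-1.0, -0.0, 0.002], [-0.0, 1.0, 0.0], [-0.002, 0.0, -1.0]]
contact_force: [-4.2, -1.8, 8.0]
grip_width: 0.0436
gripper_force: 29.9
```

Call:
{"name": "play_rows", "arguments": {"series": [[0,0,0,0,0,0,0],[0,0,0,0,0,0,0],[1,0,0,0,0,0,0],[1,0,0,0,0,0,0],[1,0,0,0,0,0,0]]}}

```text
time: 10.85
ee_pos: [0.4798, 0.2672, 0.0179]
tool_rot: [[-1.0, -0.0, 0.001], [-0.0, 1.0, 0.0], [-0.001, 0.0, -1.0]]
contact_force: [0.1, -0.3, 0.0]
grip_width: 0.0655
gripper_force: 0.0
```

Call:
{"name": "play_rows", "arguments": {"series": [[1,0,0,0,0,0,0],[1,0,0,0,0,0,0],[1,0,0,0,0,0,0],[1,0,0,-2,0,0,0],[1,0,0,-4,0,0,0]]}}

```text
time: 11.35
ee_pos: [0.4767, 0.2661, 0.0753]
tool_rot: [[-1.0, 0.0, -0.007], [0.0, 1.0, -0.002], [0.007, -0.002, -1.0]]
contact_force: [0.4, 0.5, 0.4]
grip_width: 0.0882
gripper_force: 0.0
```

Call:
{"name": "play_rows", "arguments": {"series": [[1,0,0,-5,0,0,0],[1,0,-3,-3,0,0,0],[1,0,-4,0,0,0,0.07],[1,0,-4,0,0,0,0.07],[1,0,-3,0,0,0,0.07]]}}

```text
time: 11.85
ee_pos: [0.4724, 0.1257, 0.1582]
tool_rot: [[-0.977, 0.211, 0.001], [0.211, 0.977, -0.0], [-0.001, -0.0, -1.0]]
contact_force: [0.7, -0.7, -0.7]
grip_width: 0.0878
gripper_force: 0.0
```

```bash
python3 - <<'E'
from h import *
from rig import optics
goto(.484,.0968,.018,-16)
D={n:optics.read_camera(n) for n in("top","scene")}
for n in D:
  W=cloud(D[n])
  for nm,x,y in(("left",.48,.266),("mid",.484,.097),("right",.506,-.034)):
    p,m=blob(W,x,y,.075,.033,.048)
    k,lab=cv2.connectedComponents(m.astype(np.uint8)); 
    i=1+np.argmax([(lab==j).sum() for j in range(1,k)]); p=W[lab==i]
    print(n,nm,len(p),rect(p),np.round(np.median(p[:,2]),4))
cv2.imwrite("pics/set1.png",cv2.resize(D["scene"]["image"][140:340,190:400,::-1],None,fx=3,fy=3))
E
```

```text
t 11.85 p [0.4724 0.1257 0.1582] w 0.0878 gf 0.0 F [ 0.7  -0.71 -0.68] M [-0.009 -0.033  0.013]
shift cm [-1.73 -2.57 14.02] turn [-0.     0.001  0.066]
top left 598 (array([477.7, 265.8]), array([ 42.2, 118.5]), np.float32(1.9)) 0.0414
top mid 28 (array([428.3, 104.8]), array([ 5.9, 29.7]), np.float32(-88.6)) 0.0391
top right 579 (array([506.4, -33.6]), array([ 43.1, 120. ]), np.float32(0.9)) 0.0414
scene left 507 (array([476.1, 263.5]), array([ 46.2, 119.5]), np.float32(1.6)) 0.0409
scene mid 697 (array([480.9,  96.4]), array([ 48.7, 118.6]), np.float32(-16.4)) 0.0412
scene right 908 (array([503.5, -35.3]), array([ 48.6, 120.1]), np.float32(1.9)) 0.0413
```

View pics/set1.png

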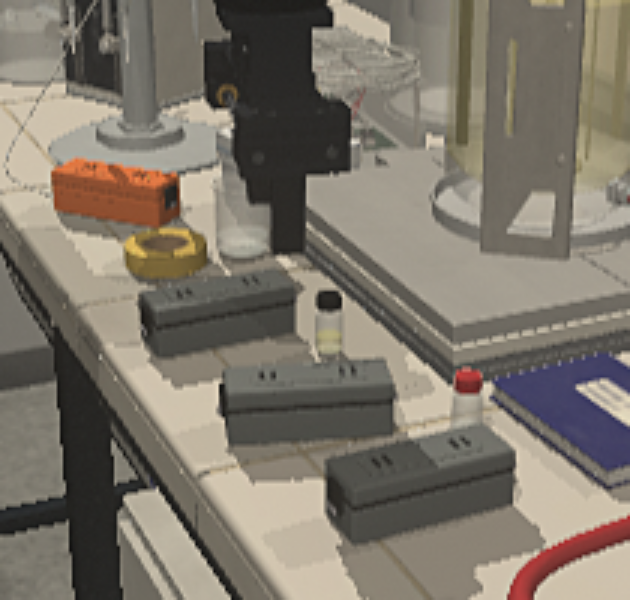

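Left case is back in place and the bystanders are untouched. I line up over the middle case.

Call:
{"name": "play_rows", "arguments": {"series": [[1,0,0,1,0,0,0.066],[1,-0.7,-2,1.5,0,0,0],[1,0,0,1,0,0,0],[1,0,0,0.5,0,0,0],[1,0,0,0,0,0,0]]}}

```text
time: 12.45
ee_pos: [0.4731, 0.1071, 0.117]
tool_rot: [[-0.962, 0.272, -0.002], [0.272, 0.962, 0.0], [0.002, -0.0, -1.0]]
contact_force: [-0.6, 0.2, 0.5]
grip_width: 0.0882
gripper_force: 0.0
```

```bash
python3 - <<'E'
from h import *
goto(.4845,.0968,.018,-16)
E
```

```text
t 12.45 p [0.4731 0.1071 0.117 ] w 0.0882 gf 0.0 F [-0.57  0.23  0.51] M [0.03  0.017 0.003]
shift cm [-1.39 -0.68  9.89] turn [-0.    -0.002  0.004]
```

Call:
{"name": "play_rows", "arguments": {"series": [[1,-1.4,-0.7,2.5,0,0,0],[1,0,0,3.5,0,0,0],[1,0,0,2.5,0,0,0],[1,0,0,1,0,0,0],[1,0,0,0.4,0,0,0]]}}

```text
time: 12.95
ee_pos: [0.4849, 0.0963, 0.0182]
tool_rot: [[-0.962, 0.272, -0.001], [0.272, 0.962, 0.0], [0.001, -0.0, -1.0]]
contact_force: [0.2, 0.5, 0.8]
grip_width: 0.0883
gripper_force: 0.0
```

Call:
{"name": "play_rows", "arguments": {"series": [[0,0,0,0,0,0,0],[0,0,0,0,0,0,0],[0,0,0,0,0,0,0],[0,0,0,0,0,0,0],[0,0,0,0,0,0,0]]}}

```text
time: 13.45
ee_pos: [0.4856, 0.0957, 0.0193]
tool_rot: [[-0.962, 0.272, 0.001], [0.272, 0.962, -0.0], [-0.001, 0.0, -1.0]]
contact_force: [-0.1, -0.1, 0.1]
grip_width: 0.0501
gripper_force: 0.0
```

Call:
{"name": "play_rows", "arguments": {"series": [[0,0,0,0,0,0,0],[0,0,0,0,0,0,0],[0,0,0,0,0,0,0],[0,0,0,-0.5,0,0,0],[0,0,0,-1,0,0,0]]}}

```text
time: 13.95
ee_pos: [0.4832, 0.0955, 0.0326]
tool_rot: [[-0.962, 0.272, -0.005], [0.272, 0.962, -0.001], [0.004, -0.002, -1.0]]
contact_force: [-0.2, -0.7, -6.5]
grip_width: 0.0439
gripper_force: 30.0
```

Call:
{"name": "play_rows", "arguments": {"series": [[0,0,0,-2,0,0,0],[0,0,0,-2.5,0,0,0],[0,0,0,-2.5,0,0,0],[0,0,0,-2,0,0,0],[0,0,0,-1.5,0,0,0]]}}

```text
time: 14.45
ee_pos: [0.485, 0.0954, 0.1401]
tool_rot: [[-0.962, 0.272, 0.0], [0.272, 0.962, -0.001], [-0.0, -0.001, -1.0]]
contact_force: [0.6, -0.5, -5.6]
grip_width: 0.0436
gripper_force: 30.0
```

Call:
{"name": "play_rows", "arguments": {"series": [[0,0,0,0,0,0,0],[0,0,0,0,0,0,0],[0,0,0,0,0,0,0],[0,0,0,0,0,0,0],[0,0,0,0,0,0,0]]}}

```text
time: 14.95
ee_pos: [0.4846, 0.0957, 0.1378]
tool_rot: [[-0.962, 0.272, -0.002], [0.272, 0.962, 0.0], [0.002, -0.0, -1.0]]
contact_force: [0.4, -1.2, -8.0]
grip_width: 0.0438
gripper_force: 30.0
```

```bash
python3 - <<'E'
from h import *
moment(3)
E
```

```text
t 15.05 p [0.485  0.0957 0.1382] M [0.015 0.014 0.009] sd [0.029 0.024 0.025] F [ 0.8  -0.37 -6.8 ] M about tool y 0.017 level [-0.001  0.   ] w 0.0438
```

Middle case is gripped and lifted. I tip it far end first, then near end.

Call:
{"name": "play_rows", "arguments": {"series": [[0,0,0,0,0,0.13,0],[0,0,0,0,0,0.13,0],[0,0,0,0,0,0.13,0],[0,0,0,0,0,0.13,0],[0,0,0,0,0,0.02,0]]}}

```text
time: 15.55
ee_pos: [0.4864, 0.0949, 0.1366]
tool_rot: [[-0.823, 0.274, -0.497], [0.234, 0.962, 0.141], [0.517, -0.001, -0.856]]
contact_force: [0.1, 0.9, -6.6]
grip_width: 0.0441
gripper_force: 30.0
```

Call:
{"name": "play_rows", "arguments": {"series": [[0,0,0,0,0,0,0],[0,0,0,0,0,0,0],[0,0,0,0,0,0,0],[0,0,0,0,0,-0.1,0],[0,0,0,0,0,-0.12,0]]}}

```text
time: 16.05
ee_pos: [0.4857, 0.0956, 0.139]
tool_rot: [[-0.915, 0.272, -0.297], [0.259, 0.962, 0.084], [0.309, 0.0, -0.951]]
contact_force: [0.0, -0.3, -4.7]
grip_width: 0.0435
gripper_force: 30.0
```

Call:
{"name": "play_rows", "arguments": {"series": [[0,0,0,0,0,-0.13,0],[0,0,0,0,0,-0.12,0],[0,0,0,0,0,-0.07,0],[0,0,0,0,0,0,0],[0,0,0,0,0,0,0]]}}

```text
time: 16.55
ee_pos: [0.4848, 0.0961, 0.1396]
tool_rot: [[-0.962, 0.272, -0.0], [0.272, 0.962, 0.0], [0.0, 0.0, -1.0]]
contact_force: [0.1, 0.9, -5.0]
grip_width: 0.0436
gripper_force: 30.0
```

Call:
{"name": "play_rows", "arguments": {"series": [[0,0,0,0,0,0,0],[0,0,0,0,0,0,0],[0,0,0,0,0,0,0],[0,0,0,0,0,0,0],[0,0,0,0,0,0,0]]}}

```text
time: 17.05
ee_pos: [0.4853, 0.0957, 0.1385]
tool_rot: [[-0.962, 0.273, -0.001], [0.273, 0.962, 0.0], [0.001, -0.0, -1.0]]
contact_force: [-0.5, 0.5, -5.4]
grip_width: 0.0435
gripper_force: 30.0
```

```bash
python3 -c "
from h import *
moment()"
```

```text
t 17.3 p [0.4852 0.0958 0.1387] M [ 0.025 -0.02   0.002] sd [0.012 0.016 0.04 ] F [-0.33  0.13 -5.72] M about tool y -0.012 level [-0.  0.] w 0.0437
```

Call:
{"name": "play_rows", "arguments": {"series": [[0,0,0,0,0,-0.13,0],[0,0,0,0,0,-0.13,0],[0,0,0,0,0,-0.13,0],[0,0,0,0,0,-0.13,0],[0,0,0,0,0,-0.02,0]]}}

```text
time: 17.8
ee_pos: [0.4814, 0.0964, 0.1364]
tool_rot: [[-0.827, 0.271, 0.493], [0.232, 0.963, -0.14], [-0.513, -0.001, -0.859]]
contact_force: [-1.1, -0.2, -6.5]
grip_width: 0.044
gripper_force: 30.0
```

Call:
{"name": "play_rows", "arguments": {"series": [[0,0,0,0,0,0,0],[0,0,0,0,0,0,0],[0,0,0,0,0,0,0],[0,0,0,0,0,0.1,0],[0,0,0,0,0,0.12,0]]}}

```text
time: 18.3
ee_pos: [0.4847, 0.0964, 0.1387]
tool_rot: [[-0.915, 0.271, 0.298], [0.258, 0.963, -0.083], [-0.31, 0.001, -0.951]]
contact_force: [0.3, -1.4, -5.6]
grip_width: 0.0437
gripper_force: 30.0
```

Call:
{"name": "play_rows", "arguments": {"series": [[0,0,0,0,0,0.13,0],[0,0,0,0,0,0.12,0],[0,0,0,0,0,0.07,0],[0,0,0,0,0,0,0],[0,0,0,0,0,0,0]]}}

```text
time: 18.8
ee_pos: [0.4858, 0.0954, 0.1384]
tool_rot: [[-0.962, 0.273, 0.001], [0.273, 0.962, -0.0], [-0.001, 0.0, -1.0]]
contact_force: [-0.3, -0.1, -5.2]
grip_width: 0.0434
gripper_force: 30.0
```

Call:
{"name": "play_rows", "arguments": {"series": [[0,0,0,0,0,0,0],[0,0,0,0,0,0,0],[0,0,0,0,0,0,0],[0,0,0,0,0,0,0],[0,0,0,0,0,0,0]]}}

```text
time: 19.3
ee_pos: [0.4852, 0.0959, 0.1389]
tool_rot: [[-0.962, 0.272, 0.0], [0.272, 0.962, -0.0], [-0.0, 0.0, -1.0]]
contact_force: [-0.3, 0.2, -5.0]
grip_width: 0.0438
gripper_force: 30.0
```

```bash
python3 - <<'E'
from h import *
moment()
goto(.4855,.0957,.018,-15.8)
from rig import optics
c=optics.read_camera("scene"); cv2.imwrite("pics/lift3.png",cv2.resize(c["image"][170:300,190:380,::-1],None,fx=4,fy=4))
E
```

```text
t 19.55 p [0.4852 0.0958 0.1387] M [ 0.007 -0.012 -0.016] sd [0.018 0.019 0.017] F [ 0.02  0.01 -5.76] M about tool y -0.010 level [ 0. -0.] w 0.0439
t 19.55 p [0.4852 0.0958 0.1387] w 0.0439 gf 30.0 F [-0.38  0.61 -5.46] M [-0.005  0.006 -0.029]
shift cm [-0.03  0.   12.07] turn [-0.  0. -0.]
```

View pics/lift3.png

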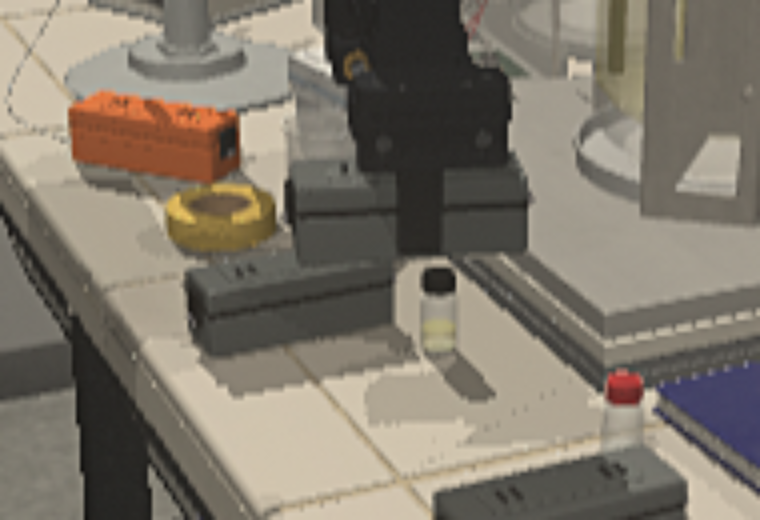

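Middle case doesn't rattle either: the moment didn't change. I set it down where it was and go to the right case.

Call:
{"name": "play_rows", "arguments": {"series": [[0,0,0,1.5,0,0,0],[0,0,0,2.5,0,0,0],[0,0,0,2.5,0,0,0],[0,0,0,2.5,0,0,0],[0,0,0,1.5,0,0,0]]}}

```text
time: 20.1
ee_pos: [0.4842, 0.0958, 0.0319]
tool_rot: [[-0.962, 0.272, -0.002], [0.272, 0.962, 0.0], [0.002, -0.001, -1.0]]
contact_force: [-0.4, -0.0, -6.3]
grip_width: 0.044
gripper_force: 30.0
```

Call:
{"name": "play_rows", "arguments": {"series": [[0,0,0,0.7,0,0,0],[0,0,0,0.3,0,0,0],[0,0,0,0.2,0,0,0],[0,0,0,0.2,0,0,0],[0,0,0,0.1,0,0,0]]}}

```text
time: 20.6
ee_pos: [0.4859, 0.0957, 0.0193]
tool_rot: [[-0.962, 0.272, 0.001], [0.272, 0.962, -0.0], [-0.001, 0.0, -1.0]]
contact_force: [0.3, -0.8, -6.1]
grip_width: 0.044
gripper_force: 30.0
```

Call:
{"name": "play_rows", "arguments": {"series": [[0,0,0,0,0,0,0],[0,0,0,0,0,0,0],[1,0,0,0,0,0,0],[1,0,0,0,0,0,0],[1,0,0,0,0,0,0]]}}

```text
time: 21.1
ee_pos: [0.4858, 0.0957, 0.0192]
tool_rot: [[-0.962, 0.272, 0.001], [0.272, 0.962, -0.0], [-0.001, 0.0, -1.0]]
contact_force: [-0.0, 0.9, 0.3]
grip_width: 0.0658
gripper_force: 0.0
```

Call:
{"name": "play_rows", "arguments": {"series": [[1,0,0,0,0,0,0],[1,0,0,0,0,0,0],[1,0,0,0,0,0,0],[1,0,0,-2,0,0,0],[1,0,0,-4,0,0,0]]}}

```text
time: 21.6
ee_pos: [0.4825, 0.0958, 0.0767]
tool_rot: [[-0.962, 0.273, -0.007], [0.273, 0.962, 0.0], [0.007, -0.002, -1.0]]
contact_force: [0.2, 0.4, -0.2]
grip_width: 0.088
gripper_force: 0.0
```

Call:
{"name": "play_rows", "arguments": {"series": [[1,0,0,-4,0,0,-0.075],[1,0,0,-2,0,0,-0.075],[1,0,-4,0,0,0,-0.075],[1,0,-4,0,0,0,-0.07],[1,0,-3,0,0,0,0]]}}

```text
time: 22.1
ee_pos: [0.4785, -0.0153, 0.1391]
tool_rot: [[-1.0, -0.022, 0.001], [-0.022, 1.0, -0.001], [-0.001, -0.001, -1.0]]
contact_force: [0.4, -0.0, 0.2]
grip_width: 0.0882
gripper_force: 0.0
```

Call:
{"name": "play_rows", "arguments": {"series": [[1,-1,-1,1,0,0,0],[1,0,0,0.5,0,0,0],[1,0,0,0,0,0,0],[1,0,0,0,0,0,0],[1,0,0,0,0,0,0]]}}

```text
time: 22.6
ee_pos: [0.4887, -0.0228, 0.1238]
tool_rot: [[-1.0, -0.021, -0.0], [-0.021, 1.0, 0.0], [0.0, 0.0, -1.0]]
contact_force: [-0.6, -0.6, -0.3]
grip_width: 0.0887
gripper_force: 0.0
```

```bash
python3 - <<'E'
from h import *
from rig import optics
goto(.507,-.0345,.018,1)
D={n:optics.read_camera(n) for n in("top","scene")}
for n in D:
  W=cloud(D[n])
  for nm,x,y in(("left",.48,.266),("mid",.484,.097),("right",.506,-.034)):
    p,m=blob(W,x,y,.075,.033,.048)
    k,lab=cv2.connectedComponents(m.astype(np.uint8)); 
    i=1+np.argmax([(lab==j).sum() for j in range(1,k)]); p=W[lab==i]
    print(n,nm,len(p),rect(p),np.round(np.median(p[:,2]),4))
E
```

```text
t 22.6 p [ 0.4887 -0.0228  0.1238] w 0.0887 gf 0.0 F [-0.62 -0.61 -0.26] M [ 0.051  0.    -0.07 ]
shift cm [-1.81 -1.21 10.58] turn [ 0.    -0.     0.003]
top left 590 (array([477.7, 265.7]), array([ 42. , 118.5]), np.float32(2.1)) 0.0412
top mid 579 (array([482. ,  94.8]), array([ 44.2, 119.6]), np.float32(-16.1)) 0.0414
top right 28 (array([452.6, -46.5]), array([15.7, 17.8]), np.float32(77.2)) 0.0397
scene left 519 (array([475., 264.]), array([ 50.6, 118.6]), np.float32(1.0)) 0.0409
scene mid 707 (array([480.2,  92.5]), array([ 47.8, 119.4]), np.float32(-16.9)) 0.0412
scene right 911 (array([502.4, -35. ]), array([ 49.1, 120.2]), np.float32(0.5)) 0.0413
```

The case row is as it was, to within about 2–3 mm. Now the right case.

Call:
{"name": "play_rows", "arguments": {"series": [[1,-1.8,-1.2,2.5,0,0,0],[1,0,0,4,0,0,0],[1,0,0,2.7,0,0,0],[1,0,0,1,0,0,0],[1,0,0,0.4,0,0,0]]}}

```text
time: 23.2
ee_pos: [0.5066, -0.0349, 0.017]
tool_rot: [[-1.0, -0.02, -0.002], [-0.02, 1.0, 0.001], [0.002, 0.001, -1.0]]
contact_force: [0.7, -1.7, 0.9]
grip_width: 0.0882
gripper_force: 0.0
```

Call:
{"name": "play_rows", "arguments": {"series": [[0,0,0,0,0,0,0],[0,0,0,0,0,0,0],[0,0,0,0,0,0,0],[0,0,0,0,0,0,0],[0,0,0,0,0,0,0]]}}

```text
time: 23.7
ee_pos: [0.5076, -0.0355, 0.0183]
tool_rot: [[-1.0, -0.019, 0.001], [-0.019, 1.0, -0.0], [-0.001, -0.0, -1.0]]
contact_force: [-0.5, -0.0, -0.2]
grip_width: 0.0506
gripper_force: 0.0
```

Call:
{"name": "play_rows", "arguments": {"series": [[0,0,0,0,0,0,0],[0,0,0,0,0,0,0],[0,0,0,0,0,0,0],[0,0,0,-0.5,0,0,0],[0,0,0,-1,0,0,0]]}}

```text
time: 24.2
ee_pos: [0.5056, -0.0351, 0.0318]
tool_rot: [[-1.0, -0.019, -0.003], [-0.019, 1.0, 0.001], [0.003, 0.001, -1.0]]
contact_force: [0.5, -0.3, -5.9]
grip_width: 0.0436
gripper_force: 30.0
```

Call:
{"name": "play_rows", "arguments": {"series": [[0,0,0,-2,0,0,0],[0,0,0,-2.5,0,0,0],[0,0,0,-2.5,0,0,0],[0,0,0,-2,0,0,0],[0,0,0,-1.5,0,0,0]]}}

```text
time: 24.7
ee_pos: [0.5072, -0.0356, 0.1394]
tool_rot: [[-1.0, -0.019, 0.001], [-0.019, 1.0, -0.001], [-0.001, -0.001, -1.0]]
contact_force: [0.1, 0.6, -6.1]
grip_width: 0.0438
gripper_force: 30.0
```

Call:
{"name": "play_rows", "arguments": {"series": [[0,0,0,0,0,0,0],[0,0,0,0,0,0,0],[0,0,0,0,0,0,0],[0,0,0,0,0,0,0],[0,0,0,0,0,0,0]]}}

```text
time: 25.2
ee_pos: [0.5066, -0.0352, 0.1368]
tool_rot: [[-1.0, -0.019, -0.002], [-0.019, 1.0, 0.0], [0.002, 0.0, -1.0]]
contact_force: [-0.4, -0.4, -6.6]
grip_width: 0.0436
gripper_force: 30.0
```

```bash
python3 - <<'E'
from h import *
moment(3)
E
```

```text
t 25.3 p [ 0.5069 -0.0353  0.1372] M [ 0.033 -0.018 -0.   ] sd [0.043 0.042 0.017] F [-0.38 -0.01 -5.8 ] M about tool y -0.019 level [-0.001  0.   ] w 0.0437
```

Call:
{"name": "play_rows", "arguments": {"series": [[0,0,0,0,0,0.13,0],[0,0,0,0,0,0.13,0],[0,0,0,0,0,0.13,0],[0,0,0,0,0,0.13,0],[0,0,0,0,0,0.02,0]]}}

```text
time: 25.8
ee_pos: [0.5082, -0.0353, 0.1352]
tool_rot: [[-0.856, -0.02, -0.517], [-0.017, 1.0, -0.009], [0.517, 0.001, -0.856]]
contact_force: [0.7, 0.5, -6.2]
grip_width: 0.0438
gripper_force: 30.0
```

Call:
{"name": "play_rows", "arguments": {"series": [[0,0,0,0,0,0,0],[0,0,0,0,0,0,0],[0,0,0,0,0,0,0],[0,0,0,0,0,-0.1,0],[0,0,0,0,0,-0.12,0]]}}

```text
time: 26.3
ee_pos: [0.5076, -0.0355, 0.138]
tool_rot: [[-0.951, -0.019, -0.309], [-0.018, 1.0, -0.006], [0.309, -0.0, -0.951]]
contact_force: [-0.6, -0.6, -4.9]
grip_width: 0.044
gripper_force: 30.0
```

Call:
{"name": "play_rows", "arguments": {"series": [[0,0,0,0,0,-0.13,0],[0,0,0,0,0,-0.12,0],[0,0,0,0,0,-0.07,0],[0,0,0,0,0,0,0],[0,0,0,0,0,0,0]]}}

```text
time: 26.8
ee_pos: [0.5068, -0.0355, 0.1388]
tool_rot: [[-1.0, -0.019, -0.0], [-0.019, 1.0, -0.001], [0.0, -0.001, -1.0]]
contact_force: [1.0, -0.4, -4.6]
grip_width: 0.0438
gripper_force: 30.0
```

Call:
{"name": "play_rows", "arguments": {"series": [[0,0,0,0,0,0,0],[0,0,0,0,0,0,0],[0,0,0,0,0,0,0],[0,0,0,0,0,0,0],[0,0,0,0,0,0,0]]}}

```text
time: 27.3
ee_pos: [0.5072, -0.0353, 0.1374]
tool_rot: [[-1.0, -0.019, -0.001], [-0.019, 1.0, 0.0], [0.001, 0.0, -1.0]]
contact_force: [-0.2, 0.8, -4.5]
grip_width: 0.0439
gripper_force: 30.0
```

```bash
python3 -c "
from h import *
moment()"
```

```text
t 27.55 p [ 0.5072 -0.0353  0.1377] M [-0.002  0.102 -0.018] sd [0.016 0.022 0.024] F [-0.06  0.26 -5.44] M about tool y 0.102 level [-0.  0.] w 0.0437
```

Call:
{"name": "play_rows", "arguments": {"series": [[0,0,0,0,0,-0.13,0],[0,0,0,0,0,-0.13,0],[0,0,0,0,0,-0.13,0],[0,0,0,0,0,-0.13,0],[0,0,0,0,0,-0.02,0]]}}

```text
time: 28.05
ee_pos: [0.5041, -0.0343, 0.1357]
tool_rot: [[-0.858, -0.019, 0.514], [-0.015, 1.0, 0.011], [-0.514, 0.001, -0.858]]
contact_force: [-0.5, 0.2, -5.0]
grip_width: 0.0436
gripper_force: 30.0
```

Call:
{"name": "play_rows", "arguments": {"series": [[0,0,0,0,0,0,0],[0,0,0,0,0,0,0],[0,0,0,0,0,0,0],[0,0,0,0,0,0.1,0],[0,0,0,0,0,0.12,0]]}}

```text
time: 28.55
ee_pos: [0.5067, -0.0357, 0.1377]
tool_rot: [[-0.951, -0.018, 0.31], [-0.017, 1.0, 0.004], [-0.31, -0.001, -0.951]]
contact_force: [1.1, 1.5, -5.3]
grip_width: 0.0438
gripper_force: 30.0
```

Call:
{"name": "play_rows", "arguments": {"series": [[0,0,0,0,0,0.13,0],[0,0,0,0,0,0.12,0],[0,0,0,0,0,0.07,0],[0,0,0,0,0,0,0],[0,0,0,0,0,0,0]]}}

```text
time: 29.05
ee_pos: [0.5078, -0.0351, 0.1374]
tool_rot: [[-1.0, -0.02, 0.001], [-0.02, 1.0, 0.0], [-0.001, 0.0, -1.0]]
contact_force: [0.3, -0.1, -4.8]
grip_width: 0.0437
gripper_force: 30.0
```

Call:
{"name": "play_rows", "arguments": {"series": [[0,0,0,0,0,0,0],[0,0,0,0,0,0,0],[0,0,0,0,0,0,0],[0,0,0,0,0,0,0],[0,0,0,0,0,0,0]]}}

```text
time: 29.55
ee_pos: [0.5071, -0.0354, 0.1379]
tool_rot: [[-1.0, -0.019, 0.001], [-0.019, 1.0, -0.0], [-0.001, -0.0, -1.0]]
contact_force: [-1.4, -0.0, -5.8]
grip_width: 0.0436
gripper_force: 30.0
```

```bash
python3 - <<'E'
from h import *
moment()
goto(.678,.010,.123,1)
from rig import optics
c=optics.read_camera("scene"); cv2.imwrite("pics/lift4.png",cv2.resize(c["image"][190:330,230:430,::-1],None,fx=4,fy=4))
E
```

```text
t 29.8 p [ 0.5072 -0.0353  0.1377] M [ 0.057 -0.123  0.014] sd [0.013 0.028 0.027] F [-0.06 -0.18 -5.44] M about tool y -0.124 level [ 0. -0.] w 0.0436
t 29.8 p [ 0.5072 -0.0353  0.1377] w 0.0436 gf 30.0 F [ 0.28 -0.33 -5.84] M [ 0.078 -0.129  0.019]
shift cm [-17.17   4.21   1.47] turn [-0.     0.     0.002]
```

View pics/lift4.png

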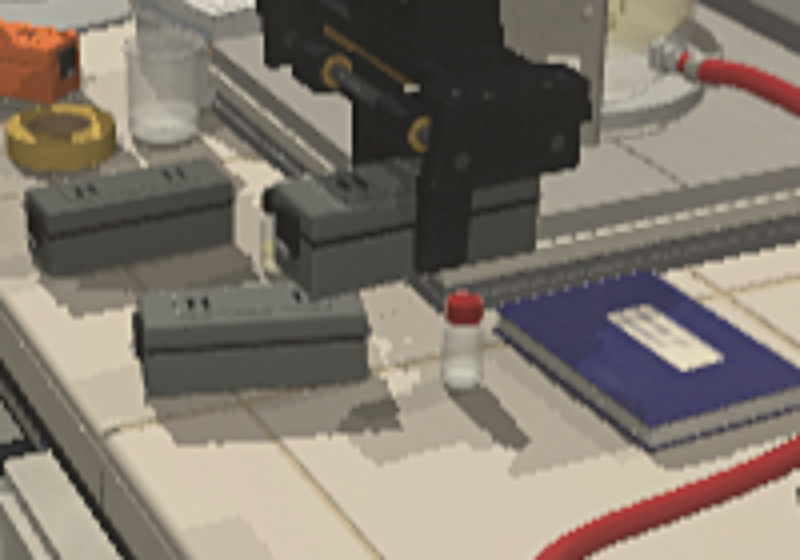

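Right case: the moment swings from +0.10 to −0.12 N m, so this is the one that rattles. I carry it gently over the notebook.

Call:
{"name": "play_rows", "arguments": {"series": [[0,-0.5,0.1,0,0,0,0],[0,-1,0.2,0,0,0,0],[0,-1.5,0.4,0,0,0,0],[0,-2,0.5,0,0,0,0],[0,-2.3,0.6,0,0,0,0]]}}

```text
time: 30.35
ee_pos: [0.5811, -0.0156, 0.1376]
tool_rot: [[-1.0, -0.019, 0.0], [-0.019, 1.0, -0.0], [-0.0, -0.0, -1.0]]
contact_force: [0.5, 0.1, -5.5]
grip_width: 0.0435
gripper_force: 30.0
```

Call:
{"name": "play_rows", "arguments": {"series": [[0,-2.3,0.6,0,0,0,0],[0,-2.3,0.6,0.1,0,0,0],[0,-2,0.5,0.2,0,0,0],[0,-1.5,0.3,0.3,0,0,0],[0,-1,0.2,0.3,0,0,0]]}}

```text
time: 30.85
ee_pos: [0.672, 0.0084, 0.1281]
tool_rot: [[-1.0, -0.02, 0.0], [-0.02, 1.0, 0.0], [-0.0, 0.0, -1.0]]
contact_force: [0.2, -0.3, -4.5]
grip_width: 0.0434
gripper_force: 30.0
```

Call:
{"name": "play_rows", "arguments": {"series": [[0,-0.5,0.1,0.3,0,0,0],[0,-0.3,0.1,0.2,0,0,0],[0,0,0,0.1,0,0,0],[0,0,0,0,0,0,0],[0,0,0,0,0,0,0]]}}

```text
time: 31.35
ee_pos: [0.678, 0.0098, 0.1229]
tool_rot: [[-1.0, -0.019, -0.0], [-0.019, 1.0, -0.0], [0.0, -0.0, -1.0]]
contact_force: [-0.1, -0.3, -6.4]
grip_width: 0.0439
gripper_force: 30.0
```

Call:
{"name": "play_rows", "arguments": {"series": [[0,0,0,0,0,0,0],[0,0,0,0,0,0,0],[0,0,0,0,0,0,0],[0,0,0,0,0,0,0],[0,0,0,0,0,0,0]]}}

```text
time: 31.85
ee_pos: [0.6784, 0.01, 0.1228]
tool_rot: [[-1.0, -0.019, 0.0], [-0.019, 1.0, -0.0], [-0.0, -0.0, -1.0]]
contact_force: [-0.5, 0.2, -5.3]
grip_width: 0.0437
gripper_force: 30.0
```

```bash
python3 - <<'E'
from h import *
from rig import optics
goto(.678,.010,.123,1); moment(2)
D={n:optics.read_camera(n) for n in("top","scene")}
for n in D:
  W=cloud(D[n])
  for nm,x,y in(("left",.48,.266),("mid",.484,.097)):
    p,m=blob(W,x,y,.075,.033,.048)
    k,lab=cv2.connectedComponents(m.astype(np.uint8)); 
    i=1+np.argmax([(lab==j).sum() for j in range(1,k)]); p=W[lab==i]
    print(n,nm,len(p),rect(p),np.round(np.median(p[:,2]),4))
W=cloud(D["scene"])
with np.errstate(invalid='ignore'):
  # right long side face: y near -0.012
  m=(abs(W[...,1]+.013)<.012)&(abs(W[...,0]-.678)<.075)&(W[...,2]>.095)&(W[...,2]<.155)
p=W[m]; print(len(p),p.min(0).round(3),p.max(0).round(3))
for x in np.arange(.62,.74,.01):
  q=p[(abs(p[:,0]-x)<.005)]
  if len(q): print(round(x,2),len(q),q[:,2].min().round(4),q[:,2].max().round(4),np.median(q[:,1]).round(4))
cv2.imwrite("pics/end.png",cv2.resize(D["scene"]["image"][150:350,240:480,::-1],None,fx=3,fy=3))
E
```

```text
t 31.85 p [0.6784 0.01   0.1228] w 0.0437 gf 30.0 F [-0.45  0.18 -5.33] M [ 0.05  -0.139  0.034]
shift cm [ 0.04  0.   -0.02] turn [-0.     0.     0.002]
t 31.9 p [0.6783 0.01   0.1227] M [ 0.073 -0.125  0.023] sd [0.022 0.013 0.011] F [-0.21  0.3  -5.07] M about tool y -0.127 level [-0. -0.] w 0.0438
top left 597 (array([477.6, 265.8]), array([ 42.1, 118.4]), np.float32(2.1)) 0.0412
top mid 582 (array([483. ,  94.5]), array([ 44. , 121.6]), np.float32(-16.3)) 0.0414
scene left 502 (array([476.5, 263.5]), array([ 46.7, 118.6]), np.float32(1.1)) 0.041
scene mid 698 (array([480.5,  94.3]), array([ 49.6, 118.6]), np.float32(-15.8)) 0.0412
844 [ 0.614 -0.025  0.102] [ 0.736 -0.001  0.154]
0.62 133 0.1041 0.1467 -0.011
0.63 93 0.1052 0.1474 -0.0132
0.64 93 0.1048 0.147 -0.0132
0.65 93 0.1052 0.148 -0.0128
0.66 90 0.1053 0.1481 -0.0127
0.67 100 0.1049 0.1537 -0.0147
0.68 6 0.1052 0.1322 -0.0244
0.69 5 0.1025 0.1217 -0.0239
0.7 39 0.1042 0.143 -0.0124
0.71 73 0.1048 0.1441 -0.0124
0.72 65 0.1055 0.1429 -0.0116
0.73 49 0.1063 0.1428 -0.0112
```

View pics/end.png

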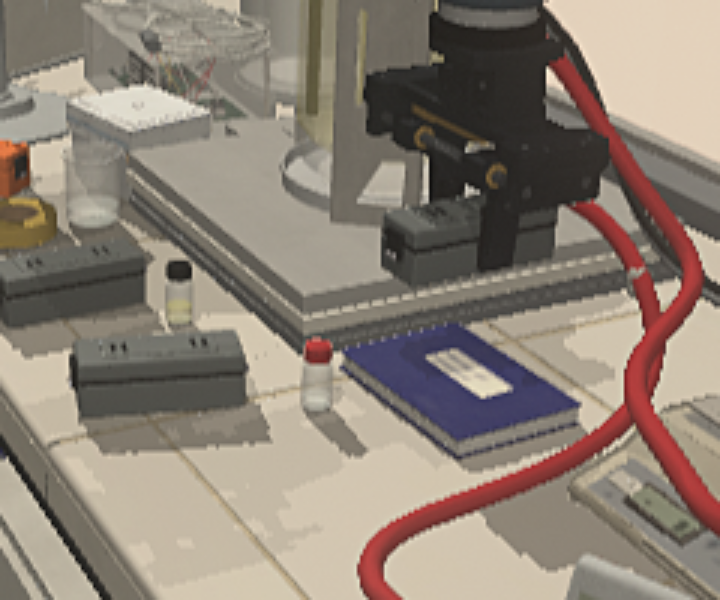

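The picture shows the right case held level. Its underside is at z ≈ 0.105, about 9 cm above the notebook, and its centre is over the notebook's middle. The other two cases and the vials are standing in place.

```bash
python3 -c "
from rig import robot
print(robot.job_done())"
```

```text
the job is handed in; nothing more can be done
None
```

The right case is the one that rattles, and I handed the job in at about 32 s with it held level and still about 9 cm above the notebook's middle; the other two cases are back within about 3 mm of where they stood, and nothing touched the timer or vials.

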